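# Tip the stoppers onto the drain grate and pick off the oversize one

### The job

Lift the tip-up tray of the sorting stand by its red handle so that all three orange stoppers slide out onto the bar grate: the two small ones fall through into the basin and the large one stays on top. Then pick the large one off the grate and put it in the blue cup at the end of the stand. Do not touch the stoppers with the gripper while they are in the tray.

Things in the scene. Friction and masses are not known exactly. Their poses are not given: they have to be found in the camera images.
- stand: Sorting stand, fixed. Origin: on the bench under the grate's centre; x across, y from grate to tray, z up; mm in this frame. White basin: inside 170 (x) by 162 (y), floor z 5, x walls to z 78, cup-side wall to z 105, tray-side to z 98. Grate: four steel bars, 8 thick, along x at y -51, -17, 17, 51, tops z 69. Blue cup, fixed: axis x 0, y -145, rim z 60, mouth 86 wide inside, floor z 20.
- handle (a point): Middle of the steel tray's red handle, a 10 mm round bar, 104 long along the stand's x, its middle 85 clear. Tray level: at y 235, z 145 of the stand. It swings up about a hinge at y 70, z 100 to a stop at 66 degrees; 60 empties the tray. 2 N lifts it; let go, it sinks back level in about 2 s. Tray inside: x -63 to 63, y 70 to 202, floor z 103, walls 28 high, open at the hinge.
- large_stopper: Large orange rubber stopper, a cone frustum 38 mm high, 46 wide at one end, 38 at the other, about 60 g. Origin at its middle, z along its axis to the wide end. It starts upright in the tray; on the grate it may lie in any attitude. A grey one of the same size on the bench is not part of the job.
- small_stopper_a: Small orange rubber stopper, 18 mm high, 18 wide at the top, about 12 g, upright in the tray. Origin at its middle, z along its axis.
- small_stopper_b: The second small orange stopper, same as the other.
Things that resemble listed ones, but are neither listed nor needed, are in the scene too. Several things have the shape of the large_stopper; the one meant has the colours described above. Leave any purple look-alike of the small_stopper_b alone.

How it is judged:
By the outcome, as a careful person would: the job done as asked, in the order asked, and still so for the second after the job is handed in, with the robot touching nothing.
It also fails if it takes over 54 s, if anything falls off the work surface, if the arm or the gripper's body presses on something with over 40 N, if the wrist force passes 120 N, or if a joint passes its speed limit or range.

### The arm

A 7-joint arm with a two-finger parallel gripper is mounted at the origin on the work surface. World frame = base frame: x ahead of the robot, y to its left, z up, the work surface at z = 0. Lengths are in m, angles in rad, forces in N, time in s.
With the tool pointing down it reaches from about 0.4 to 0.9 m from the base axis. Payload 5.6 kg.
Tool frame: the origin (TCP) lies between the finger pads; the fingertips stand 11 mm ahead of it and the grasp point (between the pads) lies 8 mm behind it; z points along the fingers, y is the line along which they close (so a half turn about z gives the same grasp; the last joint's range is limited). The gripper opens to 92 mm and grips with 3 to 60 N. Pads are 20 mm wide; open, the fingers measure 128 mm over their backs; the gripper's body (75 mm by 189 mm) begins 69 mm behind the grasp point.
Start: joints at [-1.328, 0.468, -0.012, 1.603, 0.006, 1.071, -0.056], TCP at [0.183, 0.624, 0.226] pointing down, gripper open.
Joint ranges: [-2.53, 2.53], [-0.31, 2.02], [-1.57, 1.55], [0.28, 2.44], [-1.29, 4.43], [0.15, 1.84], [-2.92, 2.92]. Speed limits (rad/s): [2.57, 2.57, 3.14, 3.14, 3.14, 3.14, 3.14].

### API

Orientations are given as a rotation vector (axis times angle).
In Python, from plant import get_state, capture, camera_params, close_job, outline_of gives the robot as it stands. The module is installed in compiled form; this text tells all that it offers.
- The arm moves only by the tool step_arm, never from a script. Its argument "rows" is a list of rows, each an object of numbers: "x", "y", "z": the shift along the world's x, y, z in cm; "wx", "wy", "wz": the turn, a rotation vector about the world's x, y, z in degrees. A call has 1 to 20 rows; each row shifts and turns the commanded pose from where the row before left it; what a row does not reach is not made up. A row lasts 1/8 s, in which the tool goes at most 62.5 mm and 10.7 degrees, less where a joint would pass 70% of its speed; a pose out of reach is approached as far as the arm can. A call with a gripper value outside its range is refused whole. "fingers" is the closure, from -1 (fully open) to 1 (shut), so that 0 is half open, set as the call begins (left out, the last holds). The fingers move at their own pace and stop on an object; "force" is the grip in N (left out, the last holds). Time passes only in rows, so rows that do not move let the fingers close. It gives the time, the measured TCP pose, the force, the opening and the grip force at its end, in the units of the state.
- get_state(): the state, without advancing time (a new reading comes with each control period).
- capture(name): name is "side" or "top" or "wrist"; returns the picture (480x640x3 uint8, red, green, blue); there is no depth.
- camera_params(name): a dict with "K" (3x3 intrinsics, pixels), "R" (3x3) and "t" (3): a world point X has camera coordinates R X + t. Camera axes: x right, y down, z forward; pixel columns grow to the right and rows downward; lengths in m; the calibration is good to about 2 mm. The wrist camera is an equidistant fisheye: a pixel r from the principal point sees the ray r / f radians off the axis. A picture is of the moment at which its call begins: read the wrist's pose just before it. camera_params takes no time and is no camera call; for the wrist camera it gives the pose at the moment of the call.
- close_job(): hands the job in; it is judged then, once.
Trained networks look in the newest picture that a camera, given by its name, has taken for a name from the list of things; names that differ only in an ending like _2 or _b are one class to them, and where a whole thing is asked for, a point or a joint stands for the part that bears it (a point fixed in the world has none). Each returns a list of dicts, best first, with "confidence" (0 to 1); they miss things now and then, are a little off and sometimes report something else, mostly with a low value. They report only what shows in the picture. A call takes as long as a camera call. They do not tell look-alikes from the thing itself.
- outline_of(camera, name): "mask" (480x640 bool, what is visible of it) and "position" ([column, row] in pixels, amid what is visible of it).
The state is a dict: "time_s": time; "joints": joint angles; "qd": joint speeds; "tau": joint torques, N m; "tcp_pos": TCP position; "orientation": TCP orientation; "ft_force": force on the tool from outside, world axes, zero at the start; "ft_torque": the same for the moment, N m; "opening": opening from 0.0 (shut) to 1.0 (fully open); "grip_force": force on a finger pad.
Only numpy, scipy, OpenCV 4.12 (cv2) and the standard library are available. Lean on these libraries where they do the work, as an engineer would, in place of code of your own. Each camera call takes 0.05 s, during which the arm holds its last target. There are 200 camera calls.

## Working session

There is one attempt and no reset: what is moved stays moved. The work goes in short steps, Python scripts to look and compute and a tool call to move; the robot and the scene stay as the last step left them, time stands still between calls to the robot, and variables do not carry over. Pictures are saved under pics/ and viewed, at most 10 in all, crops included, and the job is handed in when it is done.

Besides the shell and the picture viewer there is one more tool, called by a JSON object that holds its "method" and its "body", one argument or row to a line. step_arm: Moves the arm, as the interface text tells. Its arguments: {"type":"object","properties":{"rows":{"type":"array"},"fingers":{"type":"number"},"force":{"type":"number"}},"required":["rows"]}

```bash
mkdir -p pics; python3 - <<'E'
from plant import *
import cv2,numpy as np
ims=[]
for c in("side","top"):
    im=capture(c); cv2.imwrite(f"pics/{c}0.png",im[:,:,::-1])
    p=camera_params(c);print(c,np.round(p["K"],1).tolist(),np.round(p["R"],3).tolist(),np.round(p["t"],3).tolist())
    for n in("stand","handle","large_stopper","small_stopper_a"):
        for d in outline_of(c,n): print(n,round(d["confidence"],2),np.round(d["position"]),d["mask"].sum())
s=get_state();print(s)
E
```

```text
side [[524.7, 0.0, 324.8], [0.0, 524.7, 239.0], [0.0, 0.0, 1.0]] [[-0.999, -0.038, -0.006], [-0.02, 0.649, -0.76], [0.032, -0.76, -0.649]] [0.492, 0.017, 0.787]
stand 0.77 [297. 232.] 17565
handle 0.68 [318. 263.] 7404
large_stopper 0.7 [435. 291.] 1175
large_stopper 0.62 [316. 230.] 1431
small_stopper_a 0.8 [408. 368.] 229
small_stopper_a 0.64 [288. 265.] 250
small_stopper_a 0.61 [343. 259.] 233
top [[489.1, 0.0, 316.9], [0.0, 489.1, 234.6], [0.0, 0.0, 1.0]] [[-0.012, -1.0, 0.01], [-0.998, 0.011, -0.054], [0.054, -0.011, -0.998]] [0.106, 0.491, 0.734]
stand 0.67 [364. 217.] 28724
handle 0.62 [283. 227.] 9997
large_stopper 0.94 [302. 225.] 947
large_stopper 0.67 [311. 334.] 730
small_stopper_a 0.44 [271. 255.] 141
small_stopper_a 0.42 [262. 204.] 137
{'time_s': 0.5, 'joints': array([-1.32799533,  0.46749582, -0.01159865,  1.60273037,  0.00595357,
        1.07138143, -0.0563069 ]), 'qd': array([-1.79908581e-03, -1.00694436e-03,  2.47928528e-03, -1.71161760e-03,
        9.75093327e-05,  2.95205527e-04, -6.65022520e-04]), 'tau': array([ 2.19770609e-04, -5.19982195e+01, -1.24071079e-02, -2.43845934e+01,
       -5.67106856e-02,  1.20159271e-02,  5.98300153e-05]), 'tcp_pos': array([0.18328085, 0.62362042, 0.22558246]), 'orientation': array([4.47566493e-01, 3.10954667e+00, 3.06403713e-05]), 'ft_force': array([0.34189309, 0.0071486 , 0.01463016]), 'ft_torque': array([0.00583991, 0.01333913, 0.02541195]), 'grip_force': 0.0, 'opening': 1.0032778770311472}
```

View pics/top0.png

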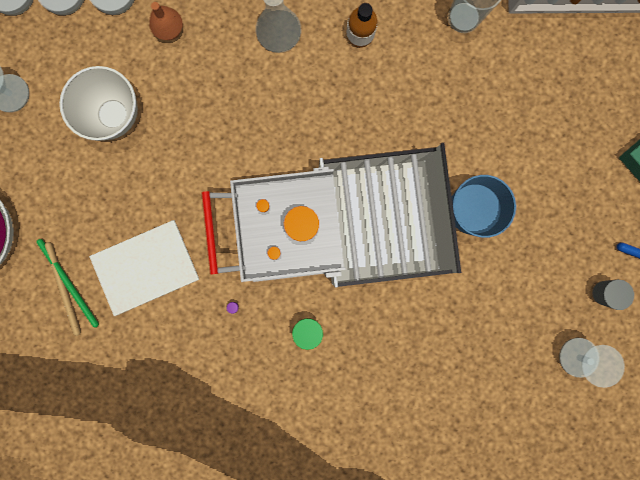

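View pics/side0.png

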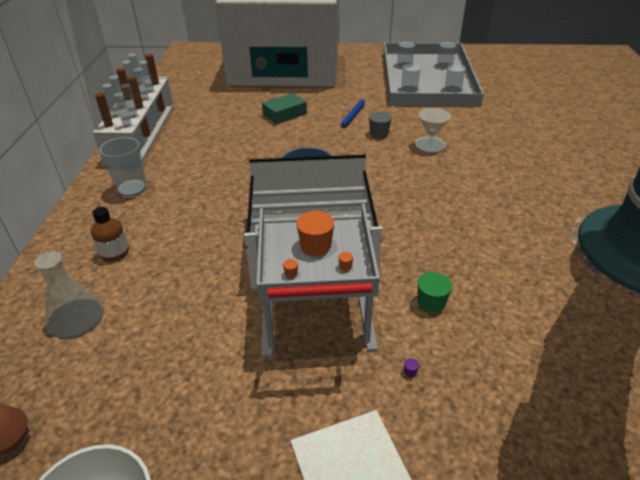

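Candidates, top picture: the large orange stopper is at (302,225) in the tray, a green look-alike at (308,334) and a grey one at (618,294). The small orange ones are at (262,205) and (274,253), a purple look-alike at (232,307). I choose the orange ones. The red handle runs from (206,193) to (214,273), and the cup is at (484,206).

```bash
cat > h.py <<'E'
from plant import *
import cv2,numpy as np
from scipy.optimize import least_squares
from scipy.spatial.transform import Rotation as Ro
def proj(p,X):
    c=np.atleast_2d(X)@np.array(p["R"]).T+np.array(p["t"]); u=c@np.array(p["K"]).T
    return u[:,:2]/u[:,2:]
def ray(p,uv):
    d=np.linalg.inv(p["K"])@[*uv,1]; R=np.array(p["R"]); return -R.T@p["t"],R.T@d
def atz(p,uv,z):
    o,d=ray(p,uv); return o+d*(z-o[2])/d[2]
def S2W(q,X):
    c,s=np.cos(q[2]),np.sin(q[2]); X=np.atleast_2d(X)/1000.
    return np.c_[q[0]+c*X[:,0]-s*X[:,1],q[1]+s*X[:,0]+c*X[:,1],X[:,2]]
E
python3 - <<'E'
from h import *
P={c:camera_params(c) for c in("side","top")}
obs=[]
for c in P:
    im=cv2.imread(f"pics/{c}0.png"); h=cv2.cvtColor(im,cv2.COLOR_BGR2HSV)
    m=(((h[:,:,0]<4)|(h[:,:,0]>174))&(h[:,:,1]>200)&(h[:,:,2]>90)).astype(np.uint8)
    m[:, :150]=0
    n,l,st,ce=cv2.connectedComponentsWithStats(m); k=1+np.argmax(st[1:,4])
    r=cv2.minAreaRect(np.argwhere(l==k)[:,::-1].astype(np.float32)); print(c,r,st[k])
    obs.append((c,(0,235,145),r[0]))
    b=cv2.boxPoints(r); b=b[np.argsort(b[:,0] if c=="side" else b[:,1])]
    e=[(b[0]+b[1])/2,(b[2]+b[3])/2]
    obs+= [(c,'e',e)]
print(P["top"] and [atz(P["top"],(484,206),.06)])
T=P["top"]
obs.append(("top",(0,-145,60),(484,206)))
best=None
for sg in(1,-1):
  def f(q):
    r=[]
    for c,X,uv in obs:
        if X=='e': r+=list((proj(P[c],S2W(q,[(-52*sg,235,145),(52*sg,235,145)]))-np.array(uv)).ravel())
        else: r+=list((proj(P[c],S2W(q,[X]))[0]-uv))
    return np.array(r)
  for y0 in(0,1.57,3.1,-1.57):
    o=least_squares(f,[.5,0,y0],loss='soft_l1')
    if best is None or o.cost<best[0].cost: best=(o,f)
o,f=best; print(o.cost,o.x,np.round(f(o.x),1)); np.save("q.npy",o.x)
W=lambda X:np.round(S2W(o.x,[X]),4)
print("handle",W((0,235,145)),"cup",W((0,-145,60)),"hinge",W((0,70,100)),"grate",W((0,0,69)))
for uv,z in(((302,225),.141),((262,205),.121),((274,253),.121)):
    w=atz(T,uv,z); c,s=np.cos(o.x[2]),np.sin(o.x[2]);d=w[:2]-o.x[:2];print("in stand",c*d[0]+s*d[1],-s*d[0]+c*d[1])
im=cv2.imread("pics/top0.png")
for X in[(-63,70,131),(63,70,131),(63,202,131),(-63,202,131),(-85,-81,105),(85,-81,105),(0,235,145),(0,-145,60),(-85,-17,69),(85,17,69)]:
    cv2.circle(im,tuple(int(v) for v in np.round(proj(T,S2W(o.x,[X]))[0])),2,(255,0,255),-1)
cv2.imwrite("pics/fit.png",cv2.resize(im[120:320,180:540],None,fx=2.2,fy=2.2))
E
```

```text
side ((303.0, 293.0), (2.0, 30.0), 90.0) [288 292  31   3  55]
top ((209.60594177246094, 232.48866271972656), (81.92398071289062, 7.066697597503662), 83.8844985961914) [202 192  15  82 476]
[array([ 0.52810095, -0.13997782,  0.06      ])]
92.72453855459887 [0.51351577 0.00403762 0.1005926 ] [ 14.1  -2.9 -22.8  -0.3  50.5  -5.5  -1.   -0.6  -0.8  -0.8  -1.1  -0.
   0.2   0. ]
handle [[0.4899 0.2378 0.145 ]] cup [[ 0.5281 -0.1402  0.06  ]] hinge [[0.5065 0.0737 0.1   ]] grate [[0.5135 0.004  0.069 ]]
in stand -0.00415691407752245 0.11776527148810327
in stand 0.02926592820072954 0.16709952442465345
in stand -0.03490075942728115 0.15825566424238152
```

View pics/fit.png

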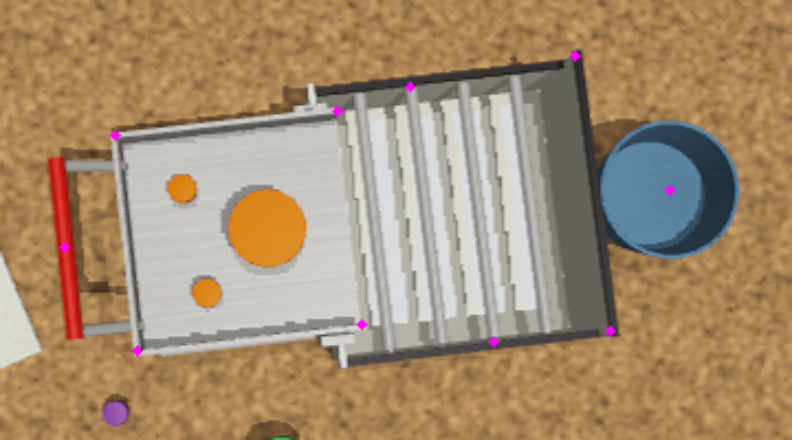

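The fit agrees with the top picture (about 1 px). Stand yaw is 5.8°, and the handle is at (0.490, 0.238, 0.145). The fingers go nearly closed (18 mm gap), so they clear the tray wall 30 mm from the handle.

{"method": "step_arm", "body": {
  "rows": [
    {"x":2.19,"y":-2.76,"wz":1.58},
    {"x":2.19,"y":-2.76,"wz":1.58},
    {"x":2.19,"y":-2.76,"wz":1.58},
    {"x":2.19,"y":-2.76,"wz":1.58},
    {"x":2.19,"y":-2.76,"wz":1.58},
    {"x":2.19,"y":-2.76,"wz":1.58},
    {"x":2.19,"y":-2.76,"wz":1.58},
    {"x":2.19,"y":-2.76,"wz":1.58},
    {"x":2.19,"y":-2.76,"wz":1.58},
    {"x":2.19,"y":-2.76,"wz":1.58},
    {"x":2.19,"y":-2.76,"wz":1.58},
    {"x":2.19,"y":-2.76,"wz":1.58},
    {"x":2.19,"y":-2.76,"wz":1.58},
    {"x":2.19,"y":-2.76,"wz":1.58},
    {}
  ],
  "fingers": 0.61,
  "force": 15
}}

```text
schema error: expected keys x, y, z, wx, wy, wz
```

```bash
python3 - <<'E'
from h import *
q=np.load("q.npy"); s=get_state()
R=Ro.from_rotvec(s["orientation"]).as_matrix()
print(s["time_s"],s["tcp_pos"],s["opening"],np.round(R,3).tolist(),"need shift cm",(S2W(q,[(0,235,145)])[0]-s["tcp_pos"])*100, "wz",np.degrees(q[2]+np.pi/2-np.arctan2(R[1,1],R[0,1])))
p=camera_params("wrist"); im=capture("wrist"); cv2.imwrite("pics/w1.png",im[:,:,::-1])
# predicted handle pixel (equidistant)
for X in[(0,235,145),(-52,235,145),(52,235,145)]:
    c=p["R"]@S2W(q,[X])[0]+p["t"]; a=np.arctan2(np.hypot(c[0],c[1]),c[2]); n=c[:2]/np.hypot(*c[:2])
    print(np.round(np.array([p["K"][0][2],p["K"][1][2]])+p["K"][0][0]*a*n,1))
E
```

```text
0.5 [0.18328085 0.62362042 0.22558246] 1.0032778770311472 [[-0.959, 0.282, 0.0], [0.282, 0.959, 0.0], [0.0, 0.0, -1.0]] need shift cm [ 30.66355096 -38.57707575  -8.05824626] wz 22.144540429836848
[115.5 515.3]
[ 91.8 493.3]
[137.9 534.3]
```

View pics/w1.png

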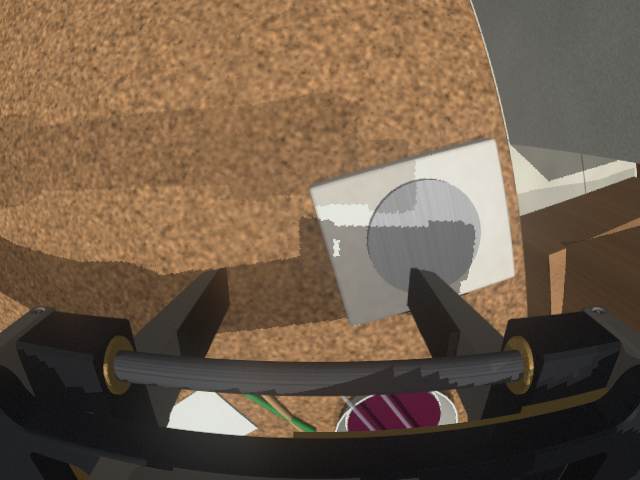

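The rows need every key, and the arm hasn't moved. The picture shows the gripper still over the balance, as expected. I'll repeat the move.

{"method": "step_arm", "body": {
  "rows": [
    {"x":2.19,"y":-2.76,"z":0,"wx":0,"wy":0,"wz":1.58},
    {"x":2.19,"y":-2.76,"z":0,"wx":0,"wy":0,"wz":1.58},
    {"x":2.19,"y":-2.76,"z":0,"wx":0,"wy":0,"wz":1.58},
    {"x":2.19,"y":-2.76,"z":0,"wx":0,"wy":0,"wz":1.58},
    {"x":2.19,"y":-2.76,"z":0,"wx":0,"wy":0,"wz":1.58},
    {"x":2.19,"y":-2.76,"z":0,"wx":0,"wy":0,"wz":1.58},
    {"x":2.19,"y":-2.76,"z":0,"wx":0,"wy":0,"wz":1.58},
    {"x":2.19,"y":-2.76,"z":0,"wx":0,"wy":0,"wz":1.58},
    {"x":2.19,"y":-2.76,"z":0,"wx":0,"wy":0,"wz":1.58},
    {"x":2.19,"y":-2.76,"z":0,"wx":0,"wy":0,"wz":1.58},
    {"x":2.19,"y":-2.76,"z":0,"wx":0,"wy":0,"wz":1.58},
    {"x":2.19,"y":-2.76,"z":0,"wx":0,"wy":0,"wz":1.58},
    {"x":2.19,"y":-2.76,"z":0,"wx":0,"wy":0,"wz":1.58},
    {"x":2.19,"y":-2.76,"z":0,"wx":0,"wy":0,"wz":1.58},
    {"x":0,"y":0,"z":0,"wx":0,"wy":0,"wz":0}
  ],
  "fingers": 0.61,
  "force": 15
}}

```text
time_s: 2.42
tcp_pos: [0.4916, 0.2345, 0.2258]
orientation: [-0.149, 3.137, -0.001]
ft_force: [-0.0, 0.2, 0.2]
opening: 0.193
grip_force: 0.0
```

```bash
cat > st.py <<'E'
from h import *
q=np.load("q.npy"); s=get_state()
R=Ro.from_rotvec(s["orientation"]).as_matrix()
print(s["time_s"],s["tcp_pos"],s["opening"],"need shift cm",(S2W(q,[(0,235,145)])[0]-s["tcp_pos"])*100, "wz",np.degrees(q[2]+np.pi/2-np.arctan2(R[1,1],R[0,1])))
p=camera_params("wrist"); im=np.ascontiguousarray(capture("wrist")[:,:,::-1]).copy()
for X in[(0,235,145),(-52,235,145),(52,235,145)]:
    c=p["R"]@S2W(q,[X])[0]+p["t"]; a=np.arctan2(np.hypot(c[0],c[1]),c[2]); n=c[:2]/np.hypot(*c[:2])
    u=np.array([p["K"][0][2],p["K"][1][2]])+p["K"][0][0]*a*n; print(np.round(u,1)); cv2.circle(im,tuple(int(v) for v in u),2,(255,255,0),-1)
cv2.imwrite("pics/w2.png",im)
E
python3 st.py
```

```text
2.425 [0.49161426 0.23451046 0.2257565 ] 0.19273902154325068 need shift cm [-0.16979015  0.33392021 -8.07564974] wz 0.32544536263672696
[324.6 242.4]
[324.6 165. ]
[324.5 311.1]
```

View pics/w2.png

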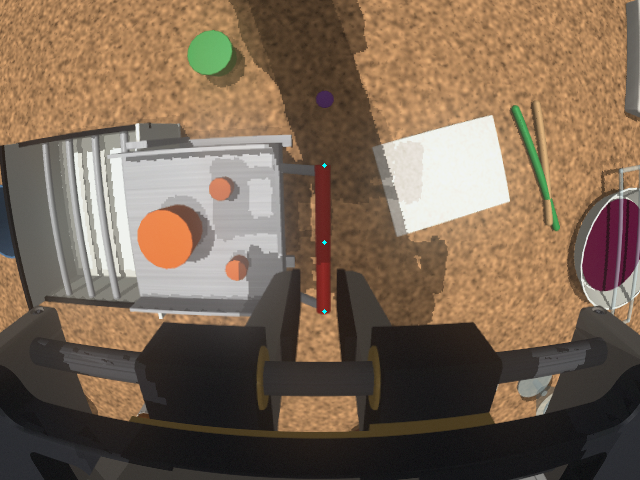

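The wrist picture shows the red bar in column 323, rows 165–311, within about 1 px of the prediction (324.6), centred between the fingers. Next: descend, close.

{"method": "step_arm", "body": {
  "rows": [
    {"x":-0.17,"y":0.26,"z":0,"wx":0,"wy":0,"wz":0.3},
    {"x":0,"y":0,"z":-1.5,"wx":0,"wy":0,"wz":0},
    {"x":0,"y":0,"z":-1.5,"wx":0,"wy":0,"wz":0},
    {"x":0,"y":0,"z":-1.5,"wx":0,"wy":0,"wz":0},
    {"x":0,"y":0,"z":-1.3,"wx":0,"wy":0,"wz":0},
    {"x":0,"y":0,"z":-1,"wx":0,"wy":0,"wz":0},
    {"x":0,"y":0,"z":-1,"wx":0,"wy":0,"wz":0},
    {"x":0,"y":0,"z":-0.8,"wx":0,"wy":0,"wz":0},
    {"x":0,"y":0,"z":0,"wx":0,"wy":0,"wz":0}
  ]
}}

```text
time_s: 3.6
tcp_pos: [0.488, 0.2396, 0.139]
orientation: [0.165, -3.136, 0.001]
ft_force: [-0.3, 0.5, 0.2]
opening: 0.201
grip_force: 0.0
```

{"method": "step_arm", "body": {
  "rows": [
    {"x":0,"y":0,"z":0,"wx":0,"wy":0,"wz":0},
    {"x":0,"y":0,"z":0,"wx":0,"wy":0,"wz":0},
    {"x":0,"y":0,"z":0,"wx":0,"wy":0,"wz":0},
    {"x":0,"y":0,"z":0,"wx":0,"wy":0,"wz":0}
  ],
  "fingers": 1,
  "force": 12
}}

```text
time_s: 4.1
tcp_pos: [0.4885, 0.2373, 0.1395]
orientation: [0.163, -3.137, 0.005]
ft_force: [1.1, -4.5, -1.3]
opening: 0.103
grip_force: 12.0
```

```bash
python3 - <<'E'
import numpy as np
# arc table, stand-frame deg -> world cm increments
th=np.array([0,3,6,9,12,15,18,21,24,27,30,33,36,39,42,45,48,51,54,57,60,62]);a=np.radians(15.26+th)
y=17.1*np.cos(a);z=17.1*np.sin(a)
for t,dy,dz in zip(th[1:],np.diff(y),np.diff(z)): print(t,round(-.1004*dy,2),round(.995*dy,2),round(dz,2))
E
```

```text
3 0.03 -0.26 0.86
6 0.03 -0.3 0.84
9 0.03 -0.34 0.83
12 0.04 -0.39 0.81
15 0.04 -0.43 0.78
18 0.05 -0.47 0.76
21 0.05 -0.51 0.74
24 0.06 -0.55 0.71
27 0.06 -0.58 0.68
30 0.06 -0.62 0.65
33 0.07 -0.65 0.61
36 0.07 -0.68 0.58
39 0.07 -0.71 0.54
42 0.07 -0.74 0.5
45 0.08 -0.76 0.46
48 0.08 -0.78 0.42
51 0.08 -0.81 0.38
54 0.08 -0.82 0.34
57 0.08 -0.84 0.3
60 0.09 -0.86 0.25
62 0.06 -0.58 0.14
```

{"method": "step_arm", "body": {
  "rows": [
    {"x":0.03,"y":-0.36,"z":0.86,"wx":0,"wy":0,"wz":0},
    {"x":0.03,"y":-0.3,"z":0.84,"wx":0,"wy":0,"wz":0},
    {"x":0.03,"y":-0.34,"z":0.83,"wx":0,"wy":0,"wz":0},
    {"x":0.04,"y":-0.39,"z":0.81,"wx":0,"wy":0,"wz":0},
    {"x":0.04,"y":-0.43,"z":0.78,"wx":0,"wy":0,"wz":0},
    {"x":0.05,"y":-0.47,"z":0.76,"wx":0,"wy":0,"wz":0},
    {"x":0.03,"y":-0.26,"z":0.37,"wx":0,"wy":0,"wz":0},
    {"x":0.03,"y":-0.26,"z":0.37,"wx":0,"wy":0,"wz":0},
    {"x":0.03,"y":-0.28,"z":0.35,"wx":0,"wy":0,"wz":0},
    {"x":0.03,"y":-0.28,"z":0.35,"wx":0,"wy":0,"wz":0}
  ]
}}

```text
time_s: 5.35
tcp_pos: [0.4917, 0.2062, 0.203]
orientation: [-0.166, 3.137, 0.0]
ft_force: [3.1, -3.7, -5.4]
opening: 0.098
grip_force: 12.0
```

```bash
python3 - <<'E'
from h import *
for c in("side","top"):
    im=capture(c)
    for d in outline_of(c,"large_stopper")+outline_of(c,"small_stopper_a"): print(c,round(d["confidence"],2),np.round(d["position"]),d["mask"].sum())
s=get_state(); q=np.load("q.npy"); d=s["tcp_pos"]-S2W(q,[(0,70,100)])[0]
print(s["tcp_pos"],"tilt",np.degrees(np.arctan2(d[2]+.006,-d[0]*np.sin(q[2])+d[1]*np.cos(q[2])))-15.26,s["ft_force"])
E
```

```text
side 0.91 [433. 290.] 1232
side 0.75 [410. 365.] 233
top 0.98 [309. 331.] 783
top 0.85 [321. 221.] 751
top 0.72 [269. 202.] 120
top 0.62 [281. 254.] 140
top 0.41 [272. 200.] 137
[0.49166566 0.20638289 0.20280783] tilt 23.917913148653284 [ 3.14117556 -2.95195518 -4.63177082]
```

{"method": "step_arm", "body": {
  "rows": [
    {"x":0.03,"y":-0.29,"z":0.34,"wx":0,"wy":0,"wz":0},
    {"x":0.03,"y":-0.29,"z":0.34,"wx":0,"wy":0,"wz":0},
    {"x":0.03,"y":-0.31,"z":0.33,"wx":0,"wy":0,"wz":0},
    {"x":0.03,"y":-0.31,"z":0.32,"wx":0,"wy":0,"wz":0},
    {"x":0.03,"y":-0.33,"z":0.31,"wx":0,"wy":0,"wz":0},
    {"x":0.03,"y":-0.33,"z":0.3,"wx":0,"wy":0,"wz":0},
    {"x":0.03,"y":-0.34,"z":0.29,"wx":0,"wy":0,"wz":0},
    {"x":0.03,"y":-0.34,"z":0.29,"wx":0,"wy":0,"wz":0},
    {"x":0.04,"y":-0.35,"z":0.27,"wx":0,"wy":0,"wz":0},
    {"x":0.04,"y":-0.35,"z":0.27,"wx":0,"wy":0,"wz":0},
    {"x":0.04,"y":-0.37,"z":0.25,"wx":0,"wy":0,"wz":0},
    {"x":0.04,"y":-0.37,"z":0.25,"wx":0,"wy":0,"wz":0},
    {"x":0.04,"y":-0.38,"z":0.23,"wx":0,"wy":0,"wz":0},
    {"x":0.04,"y":-0.38,"z":0.23,"wx":0,"wy":0,"wz":0},
    {"x":0.04,"y":-0.39,"z":0.21,"wx":0,"wy":0,"wz":0},
    {"x":0.04,"y":-0.39,"z":0.21,"wx":0,"wy":0,"wz":0}
  ]
}}

```text
time_s: 7.65
tcp_pos: [0.4974, 0.1519, 0.2483]
orientation: [-0.167, 3.136, 0.003]
ft_force: [0.7, 4.8, 5.5]
opening: 0.102
grip_force: 12.0
```

{"method": "step_arm", "body": {
  "rows": [
    {"x":0.04,"y":-0.4,"z":0.19,"wx":0,"wy":0,"wz":0},
    {"x":0.04,"y":-0.4,"z":0.19,"wx":0,"wy":0,"wz":0},
    {"x":0.04,"y":-0.41,"z":0.17,"wx":0,"wy":0,"wz":0},
    {"x":0.04,"y":-0.41,"z":0.17,"wx":0,"wy":0,"wz":0},
    {"x":0.04,"y":-0.42,"z":0.15,"wx":0,"wy":0,"wz":0},
    {"x":0.04,"y":-0.42,"z":0.15,"wx":0,"wy":0,"wz":0},
    {"x":0.04,"y":-0.43,"z":0.13,"wx":0,"wy":0,"wz":0},
    {"x":0.04,"y":-0.43,"z":0.12,"wx":0,"wy":0,"wz":0},
    {"x":0.06,"y":-0.58,"z":0.14,"wx":0,"wy":0,"wz":0},
    {"x":0,"y":0,"z":0,"wx":0,"wy":0,"wz":0},
    {"x":0,"y":0,"z":0,"wx":0,"wy":0,"wz":0},
    {"x":0,"y":0,"z":0,"wx":0,"wy":0,"wz":0},
    {"x":0,"y":0,"z":0,"wx":0,"wy":0,"wz":0},
    {"x":0,"y":0,"z":0,"wx":0,"wy":0,"wz":0}
  ]
}}

```text
time_s: 9.4
tcp_pos: [0.5017, 0.1116, 0.2621]
orientation: [-0.165, 3.136, -0.0]
ft_force: [2.2, 2.3, 6.0]
opening: 0.102
grip_force: 12.0
```

```bash
python3 - <<'E'
from h import *
I=[]
for c in("side","top"):
    im=capture(c); I.append(im[120:360,180:500,::-1])
    for d in outline_of(c,"large_stopper")+outline_of(c,"small_stopper_a"): print(c,round(d["confidence"],2),np.round(d["position"]),d["mask"].sum())
cv2.imwrite("pics/t3.png",cv2.resize(np.hstack(I),None,fx=1.25,fy=1.25))
s=get_state(); q=np.load("q.npy"); d=s["tcp_pos"]-S2W(q,[(0,70,100)])[0]
print(s["tcp_pos"],"tilt",np.degrees(np.arctan2(d[2]+.006,-d[0]*np.sin(q[2])+d[1]*np.cos(q[2])))-15.26,s["ft_force"])
E
```

```text
side 0.79 [436. 290.] 1196
side 0.51 [312. 226.] 123
side 0.69 [407. 368.] 229
[0.50165503 0.11158701 0.26203369] tilt 61.93335878605017 [1.61112391 2.85008026 6.6740943 ]
```

View pics/t3.png

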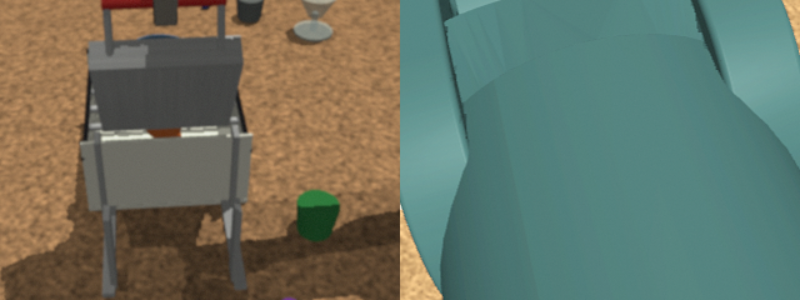

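The side view shows the tray raised (62°), with orange visible under its lip near (312,226); the top view is blocked by the arm. I'll check with the wrist camera.

```bash
python3 - <<'E'
from h import *
im=capture("wrist"); cv2.imwrite("pics/w4.png",im[:,:,::-1])
for n in("large_stopper","small_stopper_a"):
  for d in outline_of("wrist",n): print(n,round(d["confidence"],2),np.round(d["position"]),d["mask"].sum())
E
```

```text
large_stopper 0.74 [239. 218.] 1796
large_stopper 0.71 [338.  54.] 1505
small_stopper_a 0.53 [204. 186.] 200
small_stopper_a 0.46 [171. 229.] 73
small_stopper_a 0.45 [436. 108.] 199
```

View pics/w4.png

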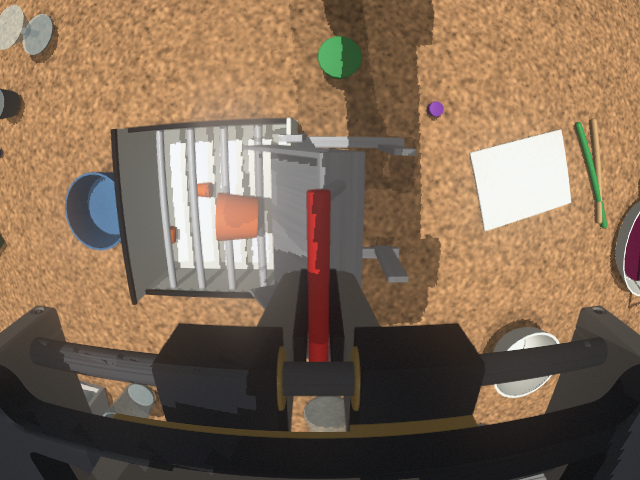

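The tray is empty. The large stopper lies on its side on the grate at (238,218). The small ones are at (204,188) and (171,233), below the bars. I'll lower the tray along the same arc.

{"method": "step_arm", "body": {
  "rows": [
    {"x":-0.08,"y":0.9,"z":-0.2,"wx":0,"wy":0,"wz":0},
    {"x":-0.08,"y":0.84,"z":-0.3,"wx":0,"wy":0,"wz":0},
    {"x":-0.08,"y":0.82,"z":-0.34,"wx":0,"wy":0,"wz":0},
    {"x":-0.08,"y":0.81,"z":-0.38,"wx":0,"wy":0,"wz":0},
    {"x":-0.08,"y":0.78,"z":-0.42,"wx":0,"wy":0,"wz":0},
    {"x":-0.08,"y":0.76,"z":-0.46,"wx":0,"wy":0,"wz":0},
    {"x":-0.07,"y":0.74,"z":-0.5,"wx":0,"wy":0,"wz":0},
    {"x":-0.07,"y":0.71,"z":-0.54,"wx":0,"wy":0,"wz":0},
    {"x":-0.07,"y":0.68,"z":-0.58,"wx":0,"wy":0,"wz":0},
    {"x":-0.07,"y":0.65,"z":-0.61,"wx":0,"wy":0,"wz":0},
    {"x":-0.06,"y":0.62,"z":-0.65,"wx":0,"wy":0,"wz":0},
    {"x":-0.06,"y":0.58,"z":-0.68,"wx":0,"wy":0,"wz":0},
    {"x":-0.06,"y":0.55,"z":-0.71,"wx":0,"wy":0,"wz":0},
    {"x":-0.05,"y":0.51,"z":-0.74,"wx":0,"wy":0,"wz":0},
    {"x":-0.05,"y":0.47,"z":-0.76,"wx":0,"wy":0,"wz":0},
    {"x":-0.04,"y":0.43,"z":-0.78,"wx":0,"wy":0,"wz":0},
    {"x":-0.04,"y":0.39,"z":-0.81,"wx":0,"wy":0,"wz":0},
    {"x":-0.03,"y":0.34,"z":-0.83,"wx":0,"wy":0,"wz":0},
    {"x":-0.03,"y":0.3,"z":-0.84,"wx":0,"wy":0,"wz":0}
  ]
}}

```text
time_s: 12.22
tcp_pos: [0.4888, 0.2328, 0.1494]
orientation: [-0.168, 3.137, 0.003]
ft_force: [1.0, 8.2, 2.6]
opening: 0.104
grip_force: 12.0
```

```bash
python3 - <<'E'
from h import *
s=get_state(); q=np.load("q.npy"); d=s["tcp_pos"]-S2W(q,[(0,70,100)])[0]
print(s["tcp_pos"],"tilt",np.degrees(np.arctan2(d[2]+.006,-d[0]*np.sin(q[2])+d[1]*np.cos(q[2])))-15.26,s["ft_force"])
E
```

```text
[0.48880331 0.23282525 0.14944685] tilt 3.840904534009466 [0.99091951 8.20670454 2.56325861]
```

{"method": "step_arm", "body": {
  "rows": [
    {"x":0,"y":0,"z":-0.6,"wx":0,"wy":0,"wz":0},
    {"x":0,"y":0,"z":0,"wx":0,"wy":0,"wz":0},
    {"x":0,"y":0,"z":0,"wx":0,"wy":0,"wz":0},
    {"x":0,"y":0,"z":2.0,"wx":0,"wy":0,"wz":0},
    {"x":0,"y":0,"z":3.0,"wx":0,"wy":0,"wz":0},
    {"x":0,"y":0,"z":4,"wx":0,"wy":0,"wz":0},
    {"x":0,"y":-2,"z":4,"wx":0,"wy":0,"wz":0},
    {"x":0,"y":-2,"z":0,"wx":0,"wy":0,"wz":0},
    {"x":0,"y":0,"z":0,"wx":0,"wy":0,"wz":0},
    {"x":0,"y":0,"z":0,"wx":0,"wy":0,"wz":0}
  ],
  "fingers": 0.61
}}

```text
time_s: 13.48
tcp_pos: [0.4881, 0.1905, 0.2722]
orientation: [0.165, -3.134, 0.002]
ft_force: [0.2, -0.2, -0.1]
opening: 0.195
grip_force: 0.0
```

```bash
cat >> h.py <<'E'
def wray(p,uv):
    d=np.array(uv,float)-[p["K"][0][2],p["K"][1][2]]; r=np.hypot(*d); a=r/p["K"][0][0]
    R=np.array(p["R"]); v=np.r_[d/r*np.sin(a),np.cos(a)]; return -R.T@p["t"],R.T@v
def W2S(q,X):
    c,s=np.cos(q[2]),np.sin(q[2]); d=np.asarray(X)[...,:2]-q[:2]
    return np.stack([c*d[...,0]+s*d[...,1],-s*d[...,0]+c*d[...,1]],-1)*1000
E
cat > look.py <<'E'
import sys
from h import *
q=np.load("q.npy"); I=[]
for c in("side","top","wrist"):
    p=camera_params(c); im=capture(c); 
    for n,z in(("large_stopper",.090),("small_stopper_a",.014)):
        for d in outline_of(c,n):
            m=d["mask"]; col=im[m].mean(0); uv=d["position"]
            if not(col[0]>120 and col[0]>1.5*col[1] and col[0]>1.5*col[2]): continue
            o,v=(wray if c=="wrist" else ray)(p,uv); w=o+v*(z-o[2])/v[2]
            r=cv2.minAreaRect(np.argwhere(m)[:,::-1].astype(np.float32))
            B=cv2.boxPoints(r); Bw=[]
            for b in B:
                o,v=(wray if c=="wrist" else ray)(p,b); Bw.append(W2S(q,o+v*(z-o[2])/v[2]))
            print(c,n,round(d["confidence"],2),np.round(uv),m.sum(),"world",np.round(w,3),"stand",np.round(W2S(q,w)),"boxS",np.round(Bw).tolist() if n[0]=="l" else "")
    cv2.imwrite(f"pics/{sys.argv[1]}_{c}.png",im[:,:,::-1])
E
python3 look.py L1
python3 - <<'E'
import cv2,numpy as np
a=cv2.imread("pics/L1_side.png")[120:360,180:460];b=cv2.imread("pics/L1_wrist.png")[100:340,0:320]
cv2.imwrite("pics/L1v.png",np.hstack([cv2.resize(x,None,fx=1.33,fy=1.33) for x in(a,b)]))
E
```

```text
side large_stopper 0.8 [311. 206.] 865 world [0.509 0.025 0.09 ] stand [-2. 21.] boxS [[20.0, -17.0], [-25.0, -13.0], [-20.0, 55.0], [21.0, 53.0]]
top large_stopper 0.95 [365. 218.] 945 world [0.511 0.035 0.09 ] stand [ 0. 32.] boxS [[26.0, 52.0], [21.0, 9.0], [-23.0, 15.0], [-18.0, 57.0]]
top small_stopper_a 0.4 [393. 232.] 57 world [ 0.495 -0.015  0.014] stand [-20. -17.] boxS 
wrist large_stopper 0.96 [161. 219.] 1707 world [0.511 0.034 0.09 ] stand [ 1. 30.] boxS [[-21.0, 9.0], [-20.0, 57.0], [24.0, 53.0], [25.0, 3.0]]
wrist small_stopper_a 0.57 [118. 231.] 179 world [ 0.556 -0.062  0.014] stand [ 36. -70.] boxS 
wrist small_stopper_a 0.45 [145. 187.] 144 world [ 0.495 -0.022  0.014] stand [-21. -24.] boxS
```

View pics/L1v.png

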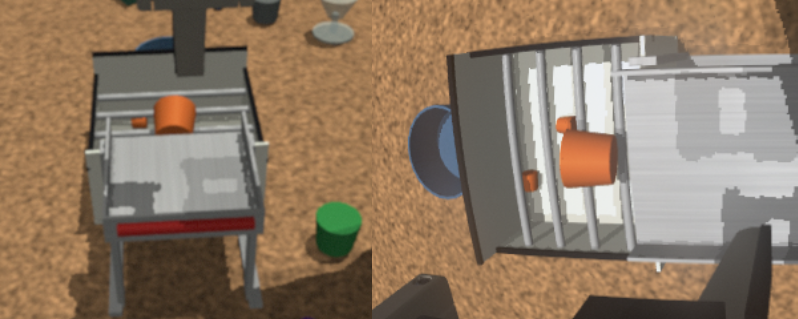

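The large stopper lies across bars y 17 and 51, axis along the stand's y, centre about stand (0.5, 31), z 90. That height fits lying on its side on the 69 bar tops. Both small ones are below the bars. I'll grip across the stand's x.

```bash
python3 - <<'E'
from h import *
q=np.load("q.npy"); s=get_state(); R=Ro.from_rotvec(s["orientation"]).as_matrix()
print(s["time_s"],np.round(s["joints"],2)); a=np.degrees(np.arctan2(R[1,1],R[0,1]))
print("tilt",R[:,2],"to stop cm",(S2W(q,[(0.5,31,83)])[0]-s["tcp_pos"])*100,"wz",np.degrees(q[2])-a, "then to cup",(S2W(q,[(0,-145,73)])[0]-S2W(q,[(0.5,31,83)])[0])*100)
E
```

```text
13.925 [-0.56  0.2   0.14  1.86 -0.03  1.08  1.27]
tilt [-1.41009774e-04 -7.54469693e-05 -9.99999987e-01] to stop cm [  2.1755294  -15.59724259 -19.0891625 ] wz -90.29516036769121 then to cup [  1.71769824 -17.51605015  -1.        ]
```

{"method": "step_arm", "body": {
  "rows": [
    {"x":0.18,"y":-1.3,"z":0,"wx":0,"wy":0,"wz":-7.5},
    {"x":0.18,"y":-1.3,"z":0,"wx":0,"wy":0,"wz":-7.5},
    {"x":0.18,"y":-1.3,"z":0,"wx":0,"wy":0,"wz":-7.5},
    {"x":0.18,"y":-1.3,"z":0,"wx":0,"wy":0,"wz":-7.5},
    {"x":0.18,"y":-1.3,"z":0,"wx":0,"wy":0,"wz":-7.5},
    {"x":0.18,"y":-1.3,"z":0,"wx":0,"wy":0,"wz":-7.5},
    {"x":0.18,"y":-1.3,"z":0,"wx":0,"wy":0,"wz":-7.5},
    {"x":0.18,"y":-1.3,"z":-1,"wx":0,"wy":0,"wz":-7.5},
    {"x":0.18,"y":-1.3,"z":-2,"wx":0,"wy":0,"wz":-7.5},
    {"x":0.18,"y":-1.3,"z":-2,"wx":0,"wy":0,"wz":-7.5},
    {"x":0.18,"y":-1.3,"z":-2,"wx":0,"wy":0,"wz":-7.5},
    {"x":0.18,"y":-1.3,"z":-1,"wx":0,"wy":0,"wz":-7.5},
    {"x":0,"y":0,"z":0,"wx":0,"wy":0,"wz":0}
  ],
  "fingers": -1
}}

```text
time_s: 15.55
tcp_pos: [0.5104, 0.0339, 0.1935]
orientation: [-2.101, -2.335, 0.002]
ft_force: [-0.1, 0.5, -0.2]
opening: 0.999
grip_force: 0.0
```

```bash
python3 look.py L2; python3 - <<'E'
from h import *
q=np.load("q.npy"); s=get_state(); R=Ro.from_rotvec(s["orientation"]).as_matrix()
a=np.degrees(np.arctan2(R[1,1],R[0,1]))
print(s["time_s"],s["tcp_pos"],s["opening"],"to stop cm",(S2W(q,[(0.5,31,83)])[0]-s["tcp_pos"])*100,"wz",np.degrees(q[2])-a)
E
```

```text
side small_stopper_a 0.42 [285. 210.] 98 world [ 0.558 -0.064  0.014] stand [ 37. -72.] boxS 
top large_stopper 0.77 [356. 219.] 314 world [0.508 0.047 0.09 ] stand [-1. 43.] boxS [[21.0, 54.0], [21.0, 37.0], [-17.0, 37.0], [-17.0, 54.0]]
wrist large_stopper 0.98 [318. 236.] 3143 world [0.512 0.035 0.09 ] stand [ 2. 31.] boxS [[-21.0, 52.0], [22.0, 52.0], [24.0, 9.0], [-22.0, 8.0]]
wrist small_stopper_a 0.79 [303. 267.] 226 world [ 0.504 -0.02   0.014] stand [-12. -23.] boxS 
wrist small_stopper_a 0.43 [358. 304.] 180 world [ 0.563 -0.054  0.014] stand [ 43. -63.] boxS 
16.0 [0.51091271 0.03504169 0.19428532] 1.0003105669739483 to stop cm [-1.25843300e-03 -1.10567507e-02 -1.11285317e+01] wz -0.3279867400666756
```

View pics/L2_wrist.png

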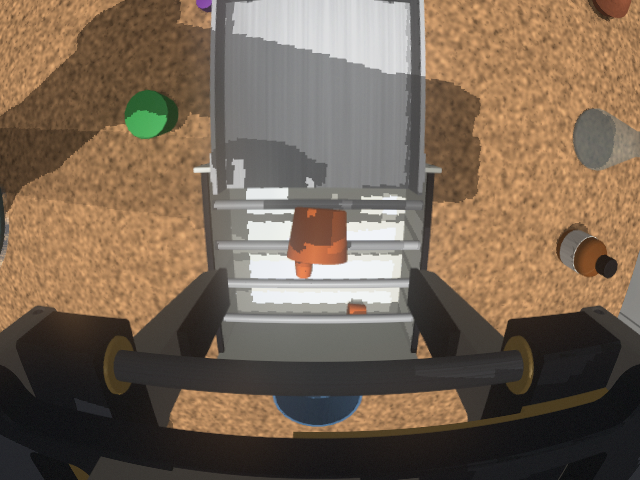

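```bash
python3 - <<'E'
from h import *
q=np.load("q.npy"); s=get_state(); p2=camera_params("wrist"); T=camera_params("top"); Sd=camera_params("side")
R2=Ro.from_rotvec(s["orientation"]).as_matrix()
R=np.array(p2["R"]); c2=-R.T@p2["t"]
rel=R@R2; off=R2.T@(c2-s["tcp_pos"])
R1=Ro.from_rotvec([0.165,-3.134,0.002]).as_matrix(); t1=np.array([.4881,.1905,.2722])
p1=dict(K=p2["K"],R=rel@R1.T); p1["t"]=-p1["R"]@(t1+R1@off)
def tri(rs):
    A=0;b=0
    for o,d in rs:
        d=d/np.linalg.norm(d);M=np.eye(3)-np.outer(d,d);A=A+M;b=b+M@o
    x=np.linalg.solve(A,b); return np.round(W2S(q,x)),x[2].round(3),[round(float(np.linalg.norm(np.cross(x-o,d/np.linalg.norm(d)))),4) for o,d in rs]
print("large",tri([wray(p1,(161,219)),wray(p2,(318,236)),ray(T,(365,218))]))
print("smallA",tri([wray(p1,(145,187)),wray(p2,(303,267)),ray(T,(393,232))]), tri([wray(p1,(145,187)),wray(p2,(303,267))]))
print("smallB",tri([wray(p1,(118,231)),wray(p2,(358,304)),ray(Sd,(285,210))]))
w=cv2.imread("pics/L2_wrist.png")[170:340,230:420]; t=cv2.imread("pics/L1_top.png")[150:290,320:470]; v=cv2.imread("pics/L1_wrist.png")[120:310,70:230]
cv2.imwrite("pics/c.png",np.hstack([cv2.resize(x,(int(x.shape[1]*380/x.shape[0]),380),interpolation=cv2.INTER_CUBIC) for x in(w,v)]))
E
```

```text
large (array([ 0., 30.]), np.float64(0.088), [0.0003, 0.0012, 0.001])
smallA (array([-19., -21.]), np.float64(0.014), [0.0041, 0.0062, 0.0039]) (array([-16., -41.]), np.float64(-0.027), [0.0023, 0.0023])
smallB (array([ 37., -64.]), np.float64(0.019), [0.0057, 0.0058, 0.0012])
```

View pics/c.png

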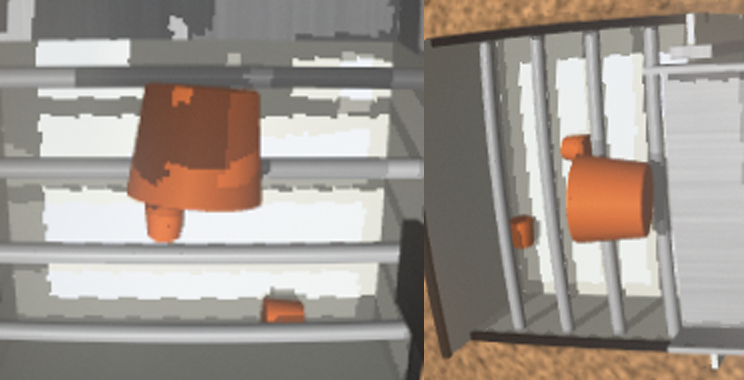

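Both small stoppers are on the basin floor (triangulated z 14–19 mm), partly hidden by the bars. The large one is at stand (0,30), z 88, centred between the fingers. I'll descend and grip.

{"method": "step_arm", "body": {
  "rows": [
    {"x":0,"y":0,"z":-2,"wx":0,"wy":0,"wz":-0.3},
    {"x":0,"y":0,"z":-2,"wx":0,"wy":0,"wz":0},
    {"x":0,"y":0,"z":-2,"wx":0,"wy":0,"wz":0},
    {"x":0,"y":0,"z":-1.5,"wx":0,"wy":0,"wz":0},
    {"x":0,"y":0,"z":-1.5,"wx":0,"wy":0,"wz":0},
    {"x":0,"y":0,"z":-1,"wx":0,"wy":0,"wz":0},
    {"x":0,"y":0,"z":-1,"wx":0,"wy":0,"wz":0},
    {"x":0,"y":0,"z":-0.1,"wx":0,"wy":0,"wz":0},
    {"x":0,"y":0,"z":0,"wx":0,"wy":0,"wz":0}
  ]
}}

```text
time_s: 17.12
tcp_pos: [0.511, 0.0347, 0.0832]
orientation: [2.107, 2.33, 0.0]
ft_force: [0.2, 0.2, 0.0]
opening: 1.002
grip_force: 0.0
```

{"method": "step_arm", "body": {
  "rows": [
    {"x":0,"y":0,"z":0,"wx":0,"wy":0,"wz":0},
    {"x":0,"y":0,"z":0,"wx":0,"wy":0,"wz":0},
    {"x":0,"y":0,"z":0,"wx":0,"wy":0,"wz":0},
    {"x":0,"y":0,"z":0,"wx":0,"wy":0,"wz":0},
    {"x":0,"y":0,"z":0,"wx":0,"wy":0,"wz":0},
    {"x":0,"y":0,"z":0,"wx":0,"wy":0,"wz":0}
  ],
  "fingers": 1,
  "force": 15
}}

```text
time_s: 17.88
tcp_pos: [0.5108, 0.0347, 0.083]
orientation: [2.107, 2.33, -0.0]
ft_force: [-0.4, 0.3, -0.1]
opening: 0.468
grip_force: 14.8
```

Gripped: 43 mm, as expected. Next: lift and carry to the cup.

{"method": "step_arm", "body": {
  "rows": [
    {"x":0,"y":0,"z":1,"wx":0,"wy":0,"wz":0},
    {"x":0,"y":0,"z":2,"wx":0,"wy":0,"wz":0},
    {"x":0,"y":0,"z":2,"wx":0,"wy":0,"wz":0},
    {"x":0,"y":0,"z":2,"wx":0,"wy":0,"wz":0},
    {"x":0,"y":0,"z":1,"wx":0,"wy":0,"wz":0},
    {"x":0.17,"y":-1.75,"z":0,"wx":0,"wy":0,"wz":0},
    {"x":0.17,"y":-1.75,"z":0,"wx":0,"wy":0,"wz":0},
    {"x":0.17,"y":-1.75,"z":0,"wx":0,"wy":0,"wz":0},
    {"x":0.17,"y":-1.75,"z":0,"wx":0,"wy":0,"wz":0},
    {"x":0.17,"y":-1.75,"z":0,"wx":0,"wy":0,"wz":0},
    {"x":0.17,"y":-1.75,"z":0,"wx":0,"wy":0,"wz":0},
    {"x":0.17,"y":-1.75,"z":0,"wx":0,"wy":0,"wz":0},
    {"x":0.17,"y":-1.75,"z":0,"wx":0,"wy":0,"wz":0},
    {"x":0.17,"y":-1.75,"z":0,"wx":0,"wy":0,"wz":0},
    {"x":0.17,"y":-1.75,"z":0,"wx":0,"wy":0,"wz":0},
    {"x":0,"y":0,"z":0,"wx":0,"wy":0,"wz":0}
  ]
}}

```text
time_s: 19.88
tcp_pos: [0.5277, -0.1422, 0.163]
orientation: [2.11, 2.326, -0.001]
ft_force: [-0.3, -0.6, -1.3]
opening: 0.469
grip_force: 14.8
```

```bash
python3 look.py L3; python3 - <<'E'
from h import *
q=np.load("q.npy"); s=get_state()
print(s["time_s"],s["tcp_pos"],s["opening"],s["grip_force"],"to cup cm",(S2W(q,[(0,-145,70)])[0]-s["tcp_pos"])*100)
p=camera_params("wrist"); im=cv2.imread("pics/L3_wrist.png"); h=cv2.cvtColor(im,cv2.COLOR_BGR2HSV)
m=((abs(h[:,:,0].astype(int)-105)<8)&(h[:,:,1]>90)).astype(np.uint8); n,l,st,ce=cv2.connectedComponentsWithStats(m)
for k in range(1,n):
    if st[k,4]>150: print(st[k],ce[k])
E
```

```text
top small_stopper_a 0.52 [392. 230.] 74 world [ 0.498 -0.014  0.014] stand [-18. -17.] boxS 
top small_stopper_a 0.51 [425. 189.] 100 world [ 0.56  -0.066  0.014] stand [ 40. -74.] boxS 
wrist large_stopper 0.75 [322. 305.] 8909 world [ 0.535 -0.18   0.09 ] stand [   3. -186.] boxS [[-36.0, -227.0], [-28.0, -146.0], [35.0, -149.0], [36.0, -231.0]]
wrist small_stopper_a 0.93 [365. 131.] 442 world [ 0.56  -0.06   0.014] stand [ 39. -68.] boxS 
wrist small_stopper_a 0.82 [303.  73.] 419 world [ 0.504 -0.018  0.014] stand [-12. -21.] boxS 
20.325 [ 0.5278628  -0.13975028  0.16302287] 0.46980321420592314 14.81380628293607 to cup cm [ 0.02143096 -0.04790969 -9.30228699]
[ 279  181   88   75 4118] [325.65881496 224.58912093]
```

{"method": "step_arm", "body": {
  "rows": [
    {"x":0,"y":0,"z":-2,"wx":0,"wy":0,"wz":0},
    {"x":0,"y":0,"z":-2,"wx":0,"wy":0,"wz":0},
    {"x":0,"y":0,"z":-2,"wx":0,"wy":0,"wz":0},
    {"x":0,"y":0,"z":-1.5,"wx":0,"wy":0,"wz":0},
    {"x":0,"y":0,"z":-1,"wx":0,"wy":0,"wz":0},
    {"x":0,"y":0,"z":-0.5,"wx":0,"wy":0,"wz":0},
    {"x":0,"y":0,"z":0,"wx":0,"wy":0,"wz":0},
    {"x":0,"y":0,"z":0,"wx":0,"wy":0,"wz":0}
  ]
}}

```text
time_s: 21.32
tcp_pos: [0.5282, -0.1404, 0.0735]
orientation: [2.107, 2.329, 0.001]
ft_force: [0.5, 0.5, -0.5]
opening: 0.469
grip_force: 14.8
```

{"method": "step_arm", "body": {
  "rows": [
    {"x":0,"y":0,"z":0,"wx":0,"wy":0,"wz":0},
    {"x":0,"y":0,"z":0,"wx":0,"wy":0,"wz":0},
    {"x":0,"y":0,"z":0,"wx":0,"wy":0,"wz":0},
    {"x":0,"y":0,"z":0,"wx":0,"wy":0,"wz":0},
    {"x":0,"y":0,"z":0,"wx":0,"wy":0,"wz":0},
    {"x":0,"y":0,"z":2,"wx":0,"wy":0,"wz":0},
    {"x":0,"y":0,"z":3,"wx":0,"wy":0,"wz":0},
    {"x":0,"y":0,"z":4,"wx":0,"wy":0,"wz":0},
    {"x":0,"y":0,"z":4,"wx":0,"wy":0,"wz":0},
    {"x":0,"y":0,"z":2,"wx":0,"wy":0,"wz":0},
    {"x":0,"y":0,"z":0,"wx":0,"wy":0,"wz":0},
    {"x":0,"y":0,"z":0,"wx":0,"wy":0,"wz":0}
  ],
  "fingers": -0.4
}}

```text
time_s: 22.82
tcp_pos: [0.5272, -0.14, 0.222]
orientation: [-2.106, -2.329, 0.001]
ft_force: [-0.4, 0.0, 1.0]
opening: 0.704
grip_force: 0.0
```

```bash
sed -i 's/("large_stopper",.090)/("large_stopper",.04)/' look.py; python3 look.py L4
```

```text
top large_stopper 0.69 [489. 210.] 897 world [ 0.524 -0.154  0.04 ] stand [  -6. -158.] boxS [[24.0, -136.0], [19.0, -184.0], [-25.0, -178.0], [-20.0, -130.0]]
top small_stopper_a 0.58 [425. 188.] 103 world [ 0.562 -0.066  0.014] stand [ 41. -75.] boxS 
wrist large_stopper 0.74 [320. 226.] 1976 world [ 0.531 -0.154  0.04 ] stand [   2. -159.] boxS [[-22.0, -135.0], [21.0, -135.0], [21.0, -180.0], [-23.0, -181.0]]
wrist small_stopper_a 0.84 [304.  84.] 276 world [ 0.502 -0.02   0.014] stand [-13. -23.] boxS 
wrist small_stopper_a 0.79 [361. 130.] 308 world [ 0.562 -0.059  0.014] stand [ 42. -68.] boxS
```

The top and wrist views agree that the large stopper lies in the cup (stand (0,−158), z about 40). Both small ones are in the basin and the gripper is clear.

```bash
python3 -c "
from plant import *
print(close_job())"
```

```text
the job is handed in; nothing more can be done
None
```

The job is done and handed in at about 23 s: the tray was tipped and lowered, both small orange stoppers are in the basin, and the large orange one is in the blue cup.

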